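Seat the fuse block in the edge clamp and ease the wing screw

TASK

Set the ceramic fuse block down gently, right way up, on the narrow raised bar of the clamping fixture, lying along the bar and centred across it, between the end fence and the clamp jaw, and let go of it. Then turn the clamp's wing screw clockwise (seen from above) until it seats on its stop, back it off a quarter turn, and finish still gripping the screw there, holding it still. Leave everything else on the bench where it is.

Things in the scene. Friction and masses are not known exactly. Their poses are not given: they have to be found in the camera images.
- block_center (a point): Centre of the cream ceramic fuse block: loose, solid, 30 (x) x 70 (y) x 28 mm tall (z up), about 140 g, small glass fuse in brass clips along its top. Long sides flat: over the full 28 mm at both ends, over the lower 20 mm between. Same either way round. Starts upright on the bench, centre 14 mm above it.
- nest (a point): Point fixed on the clamping fixture: where the block's centre lies when it rests on the bar against the fence, 42 mm above the bench. x across the bar, y along it towards the fence, z up. The steel bar is 18 mm wide, its top 28 mm above the bench (20 above the fixture base). The fence face is 35 mm away at +y. Both long sides of the placed block stay free.
- jaw_face (a point): Middle of the clamp jaw's face at bar-top height (28 mm up), facing the fence; axes as nest. Seated screw: 35.5 mm from the nest at -y; 3 mm farther for each rad the screw is short of its seat, so the block first has 6.5 to 9.5 mm of play along y. Closing, it pushes the block to the fence. Fence and jaw stand 12 to 14 mm above the bar top with small flared lips to 19 mm, 26 to 30 mm wide.
- screw_grip (a point): Centre of the wing of the clamp's steel thumbscrew, 79 mm above the bench, on its vertical axis, 100 mm from nest along -y. The wing is an upright plate 46 mm long (x), 10 thick (y), 22 tall (z) on a 9 mm stem and turns with the screw at constant height. Below it is the clamp housing, 44 mm across, its top 44 mm (collar 49 mm) above the bench.
- screw (a joint): Turn of the thumbscrew in rad; grows clockwise seen from above (tightening, jaw moves towards the fence). It seats on a hard stop at 4.0; it starts between 1.0 and 2.0. It turns stiffly (about 0.06 N m) and stays where it is left. At zero the wing's x is along the nest's x.
- fixture: The whole clamping fixture, bolted to the bench, aluminium base 90 x 210 x 8 mm; origin at the centre of its underside on the bench, axes as nest, which lies at (0, 45, 42) mm in it. The screw axis is at y = -55 mm.
- block: The fuse block again; origin at the centre of its underside, 14 mm below block_center.
- servo: Bystander: grey plastic servo housing 24 x 58 x 46 mm. Leave alone.
- bushing: Bystander: bronze bushing, a tube 36 mm across, 30 mm tall. Leave alone.
- lid: Bystander: green enclosure lid 120 x 80 x 12 mm. Leave alone.
- driver: Bystander: screwdriver. Leave alone.
- wrench: Bystander: wrench. Leave alone.
- jar: Bystander: lidded jar 56 mm across, 70 mm tall. Leave alone.
- tray: Bystander: black parts tray 110 x 150 x 28 mm. Leave alone.

How it is judged (in metres and radians):
On the way, in this order (a step that is already met when the one before it is completed fails the run):
1. the block rests on the bar between fence and jaw, let go, with the screw not yet seated (x of block_center in the frame of nest between -0.007 and 0.007 m and y of block_center in the frame of nest between -0.012 and 0.003 m and z of block_center in the frame of nest between -0.0025 and 0.0025 m and angle between the y axis of block_center and the y axis of nest, either way round below 0.12 rad and angle between block_center's own z axis and vertical below 0.06 rad and contact force between the fingers and block below 0.2 N and contact force between block and fixture above 0.3 N and linear speed of block below 0.03 m/s and value of joint screw below 3.6 rad), for 0.2 s.
2. the screw is turned clockwise onto its seat, the block in place (value of joint screw above 3.92 rad and x of block_center in the frame of nest between -0.007 and 0.007 m and y of block_center in the frame of nest between -0.012 and 0.003 m and z of block_center in the frame of nest between -0.0025 and 0.0025 m and angle between the y axis of block_center and the y axis of nest, either way round below 0.12 rad and angle between block_center's own z axis and vertical below 0.06 rad and contact force between the fingers and block below 0.2 N), for 0.1 s.
3. the screw is backed off a quarter turn and held (value of joint screw between 2.13 and 2.73 rad and contact force between the fingers and screw above 2 N), for 0.2 s.
At the end, for the whole second after the job is handed in: The screw stands a quarter turn (1.57 rad, within 0.3) back from its seat at 4.0, at rest, with the fingers gripping it (over 2 N); the fuse block, not touched by the fingers, rests upright on the bar between fence and jaw, within 7 mm of centred across it and within 0.12 rad of lying along it (all of step 3 and x of block_center in the frame of nest between -0.007 and 0.007 m and y of block_center in the frame of nest between -0.012 and 0.003 m and z of block_center in the frame of nest between -0.0025 and 0.0025 m and angle between the y axis of block_center and the y axis of nest, either way round below 0.12 rad and angle between block_center's own z axis and vertical below 0.06 rad and contact force between the fingers and block below 0.2 N and velocity of joint screw between -0.1 and 0.1 rad/s and linear speed of block below 0.03 m/s); the arm keeps its last pose, push and grip.
It fails at once if the fuse block is dropped (falls freely by more than about 1 cm) (linear speed of block above 0.45 m/s and contact force between the fingers and block below 0.05 N).
It fails at once if another thing on the bench is moved by more than 3 cm (distance of any of servo, bushing, lid, driver, wrench, jar, tray from where it was at the start of the episode above 0.03 m).
It also fails if it takes over 72 s, if anything falls off the work surface, if the arm or the gripper's body presses on something with over 40 N, if the wrist force passes 120 N, or if a joint passes its speed limit or range.

ROBOT

A 6-joint arm with a two-finger parallel gripper is mounted at the origin on the work surface. World frame = base frame: x ahead of the robot, y to its left, z up, the work surface at z = 0. Lengths are in mm, angles in rad, forces in N, time in s.
With the tool pointing down it reaches from about 275 to 1000 mm from the base axis. Payload 8.4 kg.
Tool frame: the origin (TCP) lies at the very end of the fingers, on their centre line; the grasp point (between the pads) lies 19 mm behind it; z points along the fingers, x is the direction in which the jaws open and shut, and the axes are right-handed (so a half turn about z gives the same grasp; the last joint's range is limited). The gripper opens to 85 mm and grips with 20 to 120 N. Pads are 22 mm wide; open, the fingers measure 114 mm over their backs; the gripper's body (76 mm by 85 mm) begins 54 mm behind the grasp point. The pads swing forward as they close: fully open they stand 13 mm farther back than shut.
Start: joints at [1.294, 0.353, 1.633, -0, 1.155, -0.002], TCP at [169.595, 601.553, 231.281] pointing down, gripper open.
Joint ranges: [-2.63, 2.63], [-0.92, 2.1], [0.06, 2.66], [-1.3, 4.44], [0, 2.69], [-3.02, 3.02]. Speed limits (rad/s): [2.22, 2.22, 2.79, 3.14, 3.14, 3.14].

INTERFACE

Orientations are given as [roll, pitch, yaw] about the fixed x, y, z axes, in that order (R = Rz(yaw) Ry(pitch) Rx(roll)).
In Python, from rig import r gives the robot as it stands.
- The arm moves only by the tool arm_command, never from a script. Its argument "targets" is a list of rows, each a list of 6 numbers: the shift along the tool's x, y, z in m, then the turn, a rotation vector about the tool's x, y, z in rad. A call has 1 to 20 rows; each row shifts and turns the commanded pose from where the row before left it, along the tool's axes as they then stand; what a row does not reach is not made up. A row lasts 1/12 s, in which the tool goes at most 41.7 mm and 7.16 degrees, less where a joint would pass 70% of its speed; a pose out of reach is approached as far as the arm can. A call is refused whole if a number of a shift passes 0.0417 or a number of a turn 0.125, either way. A call with a gripper value outside its range is refused whole. "fingers" is the finger opening in m, from 0 to 0.0854, set as the call begins (left out, the last holds). The fingers move at their own pace and stop on an object; "squeeze" is the grip in N (left out, the last holds). Time passes only in rows, so rows that do not move let the fingers close. It gives the time, the measured TCP pose, the force and the opening at its end, in the units of the state.
- r.sense(): the state, without advancing time (a new reading comes with each control period).
- r.grab_frame(name): name is "scene" or "top" or "wrist"; returns a dict with "image" (420x560x3 uint8, blue, green, red), "fx", "fy", "cx", "cy" (pixels), "xyz" and "orientation" of the camera in the world. Camera axes: x right, y down, z forward; pixel columns grow to the right and rows downward; lengths in mm; the calibration is good to about 2 mm. A picture is of the moment at which its call begins. There is no depth.
- r.sign_off(): hands the job in, once; it reports no verdict.
The state is a dict: "clock": time; "qpos": joint angles; "qvel": joint speeds; "joint_efforts": joint torques, N m; "eef_pos": TCP position; "tcp_rot": TCP orientation; "contact_force": force on the tool from outside, world axes, zero at the start; "wrist_torque": the same for the moment, N m; "opening": opening from 0.0 (shut) to 1.0 (fully open).
Only numpy, scipy, OpenCV 4.12 (cv2) and the standard library are available. Lean on these libraries where they do the work, as an engineer would, in place of code of your own. Each camera call takes 0.05 s, during which the arm holds its last target.

## Working session

There is one attempt and no reset: what is moved stays moved. The work goes in short steps, Python scripts to look and compute and a tool call to move; the robot and the scene stay as the last step left them, time stands still between calls to the robot, and variables do not carry over. Pictures are saved under pics/ and viewed, and the job is handed in when it is done.

Besides the shell and the picture viewer there is one more tool, called in YAML: its name, and indented under it one key for each argument. arm_command: Moves the arm, as the interface text tells. Its arguments: {"type":"object","properties":{"targets":{"type":"array"},"fingers":{"type":"number"},"squeeze":{"type":"number"}},"required":["targets"]}

```bash
ls; mkdir -p pics
python3 - <<'E'
from rig import r
import cv2
print(r.sense())
for n in ["scene","top","wrist"]:
    f=r.grab_frame(n); cv2.imwrite(f"pics/{n}0.png",f["image"])
    print(n,{k:f[k] for k in f if k!="image"})
E
```

```text
pics
{'clock': 0.0, 'qpos': array([ 1.29357213e+00,  3.53663576e-01,  1.63412532e+00,  2.66117137e-05,
        1.15520718e+00, -2.39434759e-03]), 'qvel': array([ 0.00092233, -0.00020152,  0.00019025,  0.00168933, -0.00101219,
        0.0002845 ]), 'joint_efforts': array([-2.77508334e-03, -6.05245471e+01, -3.42074203e+01, -2.88915935e-04,
        9.01569292e-03, -2.71289440e-05]), 'eef_pos': array([169.47323151, 601.09160067, 230.55582138]), 'tcp_rot': array([-3.14156496e+00,  1.40335566e-03,  1.29595573e+00]), 'contact_force': array([ 0.19842575, -0.20009508, -0.06497028]), 'wrist_torque': array([-0.05737167,  0.00243171,  0.01987191]), 'opening': 0.9980111968662169}
scene {'fx': 388.45402915161725, 'fy': 388.45402915161725, 'cx': 278.62084095913417, 'cy': 205.1802403259422, 'xyz': array([958.29180904, 275.20471834, 806.89540749]), 'orientation': array([-2.58856859, -0.00297325,  2.25164149])}
top {'fx': 492.71916681854213, 'fy': 492.71916681854213, 'cx': 279.47802424307105, 'cy': 205.91106322848248, 'xyz': array([ 389.36238532,   -7.19211759, 1408.21863306]), 'orientation': array([-2.99856350e+00, -1.80508937e-03, -1.57606868e+00])}
wrist {'fx': 338.05209592774855, 'fy': 338.05209592774855, 'cx': 278.52116487618974, 'cy': 212.62819350881958, 'xyz': array([101.48629339, 620.81597016, 372.80361875]), 'orientation': array([2.85755477e+00, 1.06823620e-03, 1.29606049e+00])}
```

View pics/scene0.png

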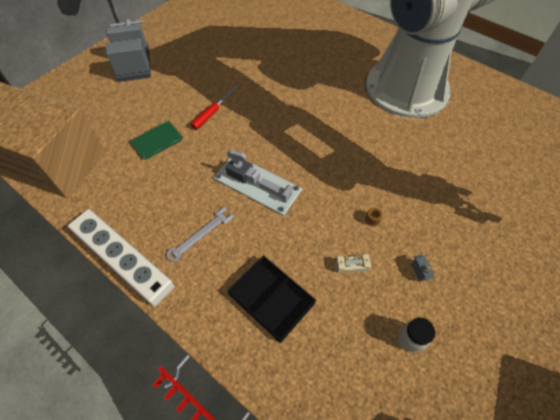

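View pics/top0.png

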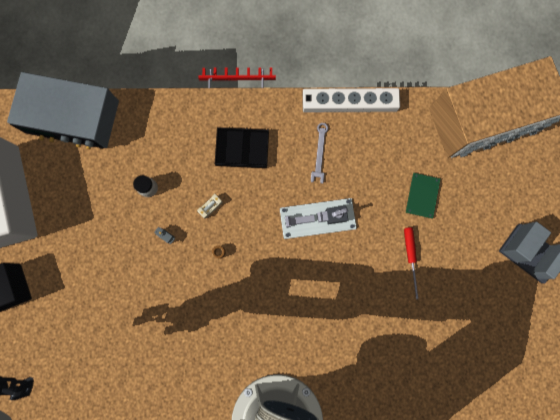

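View pics/wrist0.png

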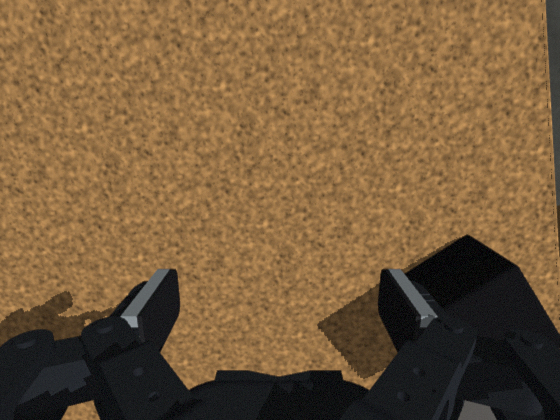

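The scene and top views show the block near (354,262) in scene and (210,206) in top. The fixture is near (318,218) in top, with the screw at its right (-y) end. Next I crop and enlarge these areas.

```bash
cat > h.py <<'E'
import numpy as np, cv2
from scipy.spatial.transform import Rotation as R
from rig import r
def ray(f,u,v):
    d=np.array([(u-f["cx"])/f["fx"],(v-f["cy"])/f["fy"],1.0])
    return np.array(f["xyz"]),R.from_euler("xyz",f["orientation"]).apply(d)
def plane(f,u,v,z):
    o,d=ray(f,u,v); return o+d*(z-o[2])/d[2]
def proj(f,p):
    q=R.from_euler("xyz",f["orientation"]).inv().apply(np.array(p)-f["xyz"])
    return q[...,0]/q[...,2]*f["fx"]+f["cx"],q[...,1]/q[...,2]*f["fy"]+f["cy"]
def crop(im,x0,y0,w,h,s,name):
    cv2.imwrite(name,cv2.resize(im[y0:y0+h,x0:x0+w],None,fx=s,fy=s,interpolation=cv2.INTER_CUBIC))
E
python3 - <<'E'
from h import *
im=cv2.imread("pics/top0.png")
crop(im,270,190,110,60,7,"pics/topfix.png")
crop(im,190,185,50,40,12,"pics/topblk.png")
im=cv2.imread("pics/scene0.png")
crop(im,205,140,105,80,7,"pics/scfix.png")
E
```

```text
(no output)
```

View pics/topfix.png

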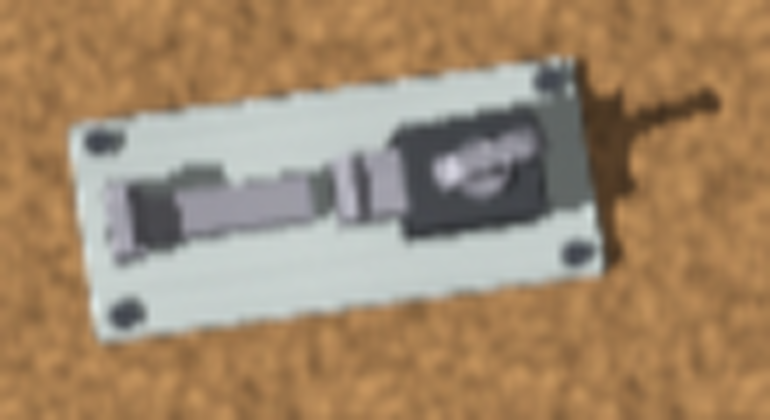

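View pics/topblk.png

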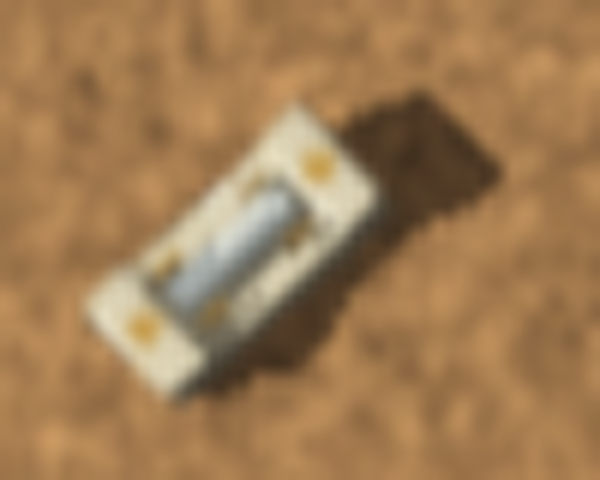

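View pics/scfix.png

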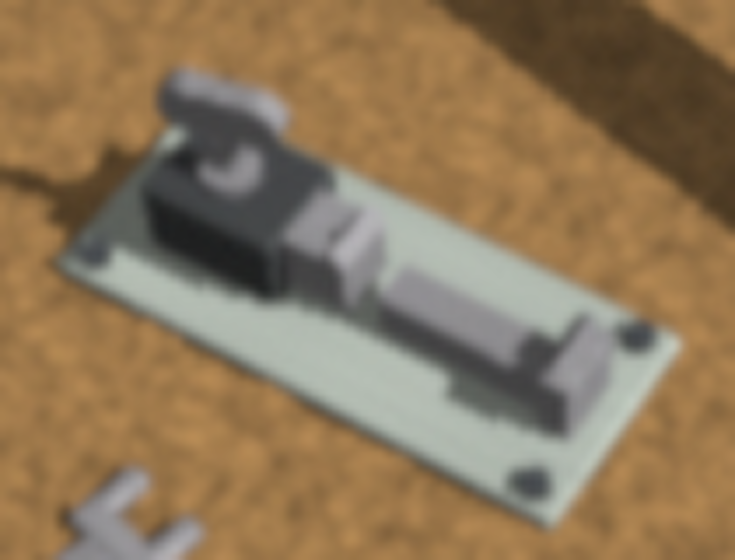

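The top crop shows the base corners, the fence on the left (+y), and the wing turned near the fixture's long axis. The block lies diagonally. Next I measure these with masks.

```bash
cat > m0.py <<'E'
from h import *
f=r.grab_frame("top"); im=f["image"]
def rect(mask,x0,y0,w,h,z,name):
    m=np.zeros_like(mask); m[y0:y0+h,x0:x0+w]=mask[y0:y0+h,x0:x0+w]
    m=cv2.morphologyEx(m,cv2.MORPH_CLOSE,np.ones((3,3),np.uint8))
    c=max(cv2.findContours(m,cv2.RETR_EXTERNAL,cv2.CHAIN_APPROX_NONE)[0],key=cv2.contourArea)
    P=np.array([plane(f,*p,z)[:2] for p in c[:,0].astype(float)]).astype(np.float32)
    rc=cv2.minAreaRect(P); print(name,"ctr",rc[0],"size",rc[1],"ang",rc[2]); 
    print(cv2.boxPoints(rc).round(1).tolist())
hsv=cv2.cvtColor(im,cv2.COLOR_BGR2HSV)
notbench=((hsv[...,1]<90)&(hsv[...,2]>140)).astype(np.uint8)*255
rect(notbench,270,190,95,60,8,"base")
cream=((hsv[...,1]<95)&(hsv[...,2]>130)).astype(np.uint8)*255
rect(cream,192,188,35,35,28,"block")
print(hsv[197:215:3,200:220:3].tolist())
# manual corners base from the crop
for u,v in [(70,125),(572,58),(606,272),(98,342)]:
    print(plane(f,270+u/7-.5,190+v/7-.5,8).round(1))
for u,v in [(298,105),(378,188),(85,305),(175,395)]:
    print('b',plane(f,190+u/12-.5,185+v/12-.5,28).round(1))
E
python3 m0.py
```

```text
base ctr (555.2998657226562, -118.29986572265625) size (92.35753631591797, 210.4271697998047) ang 7.454776763916016
[[495.8999938964844, -20.0], [523.2000122070312, -228.60000610351562], [614.7000122070312, -216.60000610351562], [587.4000244140625, -8.0]]
block ctr (589.89990234375, 188.37484741210938) size (29.918224334716797, 70.1318130493164) ang 43.50069808959961
[[554.9000244140625, 203.5], [603.2000122070312, 152.60000610351562], [624.9000244140625, 173.1999969482422], [576.5999755859375, 224.10000610351562]]
[[[16, 135, 162], [15, 136, 152], [16, 136, 158], [15, 133, 153], [22, 49, 226], [21, 75, 211], [20, 81, 136]], [[15, 133, 172], [16, 134, 183], [15, 132, 166], [21, 57, 207], [23, 46, 162], [22, 59, 217], [22, 49, 217]], [[15, 136, 159], [15, 129, 162], [22, 50, 214], [25, 27, 215], [60, 8, 160], [19, 94, 130], [23, 43, 209]], [[16, 122, 152], [21, 80, 203], [30, 19, 185], [54, 8, 155], [23, 50, 128], [23, 50, 203], [19, 79, 77]], [[23, 48, 214], [23, 44, 122], [60, 7, 146], [22, 55, 126], [22, 49, 199], [17, 87, 76], [15, 136, 88]], [[21, 81, 213], [21, 86, 205], [21, 72, 120], [21, 56, 124], [16, 108, 78], [15, 134, 76], [16, 137, 167]]]
[586.8 -10.8   8. ]
[ 613.6 -217.4    8. ]
[ 525.2 -229.     8. ]
[497.7 -21.7   8. ]
b [625.4 174.1  28. ]
b [605.4 154.9  28. ]
b [577.9 223.6  28. ]
b [556.4 202.   28. ]
```

arm_command:
  targets:
    - [-0.01415,0.02585,0.005,0,0,0]
    - [-0.01415,0.02585,0.005,0,0,0]
    - [-0.01415,0.02585,0.005,0,0,0]
    - [-0.01415,0.02585,0.005,0,0,0]
    - [-0.01415,0.02585,0.005,0,0,0]
    - [-0.01415,0.02585,0.005,0,0,0]
    - [-0.01415,0.02585,0.005,0,0,0]
    - [-0.01415,0.02585,0.005,0,0,0]
    - [-0.01415,0.02585,0.005,0,0,0]
    - [-0.01415,0.02585,0.005,0,0,0]
    - [-0.01415,0.02585,0.005,0,0,0]
    - [-0.01415,0.02585,0.005,0,0,0]
    - [-0.01415,0.02585,0.005,0,0,0]
    - [-0.01415,0.02585,0.005,0,0,0]
    - [-0.01415,0.02585,0.005,0,0,0]
    - [-0.01415,0.02585,0.005,0,0,0]
    - [-0.01415,0.02585,0.005,0,0,0]
    - [-0.01415,0.02585,0.005,0,0,0]
    - [-0.01415,0.02585,0.005,0,0,0]
    - [-0.01415,0.02585,0.005,0,0,0]
  fingers: 0.0854
  squeeze: 40

```text
clock: 1.87
eef_pos: [591.3, 187.7, 130.9]
tcp_rot: [-3.141, 0.0, 1.296]
contact_force: [0.6, 1.1, -0.3]
opening: 1.002
```

arm_command:
  targets:
    - [0,0,0,0,0,0.0893]
    - [0,0,0,0,0,0.0893]
    - [0,0,0,0,0,0.0893]
    - [0,0,0,0,0,0.0893]
    - [0,0,0,0,0,0.0893]
    - [0,0,0,0,0,0.0893]
    - [0,0,0,0,0,0]
    - [0,0,0,0,0,0]
    - [0,0,0,0,0,0]

```text
clock: 2.62
eef_pos: [590.3, 188.9, 131.2]
tcp_rot: [-3.142, 0.0, 0.763]
contact_force: [0.1, 0.1, -1.5]
opening: 0.999
```

Run:
```python
from h import *
s=r.sense(); print(s["clock"],s["eef_pos"],s["tcp_rot"],s["contact_force"])
f=r.grab_frame("wrist"); im=f["image"]; cv2.imwrite("pics/w1.png",im); print(f["xyz"],f["orientation"])
hsv=cv2.cvtColor(im,cv2.COLOR_BGR2HSV)
m=((hsv[...,1]<95)&(hsv[...,2]>120)).astype(np.uint8)*255
m[300:]=0
m=cv2.morphologyEx(m,cv2.MORPH_CLOSE,np.ones((15,15),np.uint8))
c=max(cv2.findContours(m,cv2.RETR_EXTERNAL,cv2.CHAIN_APPROX_NONE)[0],key=cv2.contourArea)
print(cv2.boundingRect(c))
P=np.array([plane(f,*p,28)[:2] for p in c[:,0].astype(float)]).astype(np.float32)
rc=cv2.minAreaRect(P); print(rc)
```

```text
2.6167 [590.34624798 188.89478251 131.19511205] [-3.14154233e+00  1.55273255e-04  7.63169371e-01] [ 0.07856228  0.11362113 -1.48289996]
[541.67795547 240.57595659 273.3757657 ] [2.85765083e+00 2.02981372e-04 7.63168627e-01]
(258, 160, 41, 93)
((588.20849609375, 191.21334838867188), (29.41645050048828, 71.83075714111328), 43.559837341308594)
```

View pics/w1.png

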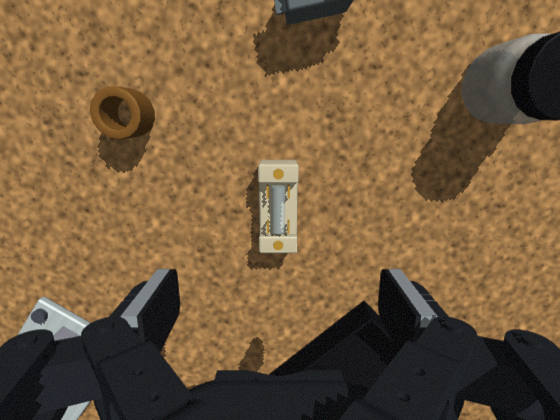

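Run:
```python
from h import *
f=r.grab_frame("wrist"); im=f["image"]; crop(im,240,145,80,125,5,"pics/w1c.png")
s=r.sense(); p=s["eef_pos"]; a=s["tcp_rot"][2]; ex=np.array([np.cos(a),np.sin(a)]); ey=np.array([np.sin(a),-np.cos(a)])
for z in (0,28):
  for v in (160,163,165,167,252):
    q=plane(f,278,v,z)[:2]-p[:2]; print(z,v,(q@ex).round(1),(q@ey).round(1))
```

```text
0 160 0.0 -35.4
0 163 0.0 -33.0
0 165 0.0 -31.4
0 167 0.0 -29.8
0 252 0.1 44.5
28 160 0.1 -39.1
28 163 0.1 -36.9
28 165 0.1 -35.4
28 167 0.1 -34.0
28 252 0.1 32.7
```

View pics/w1c.png

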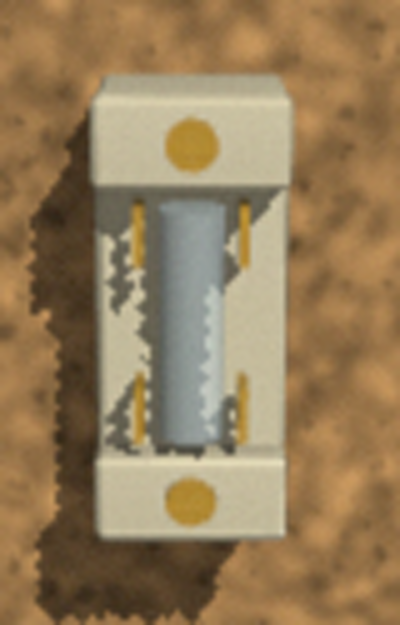

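arm_command:
  targets:
    - [0,-0.0015,0.02,0,0,0]
    - [0,0,0.025,0,0,0]
    - [0,0,0.025,0,0,0]
    - [0,0,0.025,0,0,0]
    - [0,0,0.015,0,0,0]
    - [0,0,0.01,0,0,0]
    - [0,0,0.006,0,0,0]
    - [0,0,0.002,0,0,0]
    - [0,0,0,0,0,0]
    - [0,0,0,0,0,0]
    - [0,0,0,0,0,0]
  fingers: 0.06

```text
clock: 3.63
eef_pos: [590.1, 190.2, 4.4]
tcp_rot: [3.141, -0.002, 0.76]
contact_force: [-0.0, 0.0, -0.0]
opening: 0.703
```

arm_command:
  targets:
    - [0,0,0,0,0,0]
    - [0,0,0,0,0,0]
    - [0,0,0,0,0,0]
    - [0,0,0,0,0,0]
    - [0,0,0,0,0,0]
    - [0,0,0,0,0,0]
    - [0,0,0,0,0,0]
    - [0,0,0,0,0,0]
    - [0,0,0,0,0,0]
    - [0,0,0,0,0,0]
    - [0,0,0,0,0,0]
    - [0,0,0,0,0,0]
  fingers: 0.0
  squeeze: 40

```text
clock: 4.63
eef_pos: [589.8, 190.1, 4.0]
tcp_rot: [3.141, -0.001, 0.76]
contact_force: [-0.8, 0.1, 5.8]
opening: 0.341
```

Run:
```python
from h import *
s=r.sense(); print(s["clock"],s["eef_pos"],s["tcp_rot"],s["contact_force"],s["opening"])
f=r.grab_frame("wrist"); im=f["image"]; cv2.imwrite("pics/w2.png",im)
```

```text
4.6333 [589.80099801 190.11006205   3.99443289] [ 3.14117541e+00 -8.27393279e-04  7.60260739e-01] [-0.76128924  0.12222062  5.81211846] 0.34079606730950446
```

View pics/w2.png

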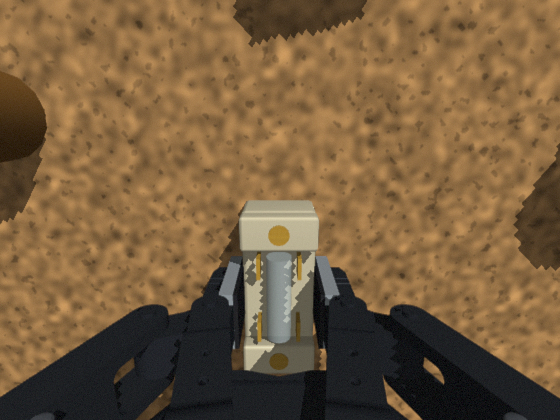

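arm_command:
  targets:
    - [0,0,-0.002,0,0,0]
    - [0,0,-0.006,0,0,0]
    - [0,0,-0.012,0,0,0]
    - [0,0,-0.021,0,0,0]
    - [0,0,-0.021,0,0,0]
    - [0,0,-0.021,0,0,0]
    - [0,0,-0.021,0,0,0]
    - [0,0,-0.021,0,0,0]
    - [0,0,-0.015,0,0,0]
    - [0,0,-0.006,0,0,0]
    - [0,0,0,0,0,0.06]
    - [0,0,0,0,0,0.1]
    - [0,0,0,0,0,0.1]
    - [0,0,0,0,0,0.1]
    - [0,0,0,0,0,0.1]
    - [0,0,0,0,0,0.1]
    - [0,0,0,0,0,0.07]
    - [0,0,0,0,0,0]
  squeeze: 50

```text
clock: 6.18
eef_pos: [589.0, 189.9, 149.1]
tcp_rot: [3.141, 0.001, 0.127]
contact_force: [-0.2, 0.7, -2.4]
opening: 0.336
```

arm_command:
  targets:
    - [-0.0025,0.012,0,0,0,0]
    - [-0.0048,0.0236,0,0,0,0]
    - [-0.0048,0.0236,0,0,0,0]
    - [-0.0048,0.0236,0,0,0,0]
    - [-0.0048,0.0236,0,0,0,0]
    - [-0.0048,0.0236,0,0,0,0]
    - [-0.0048,0.0236,0,0,0,0]
    - [-0.0048,0.0236,0,0,0,0]
    - [-0.0048,0.0236,0,0,0,0]
    - [-0.0048,0.0236,0,0,0,0]
    - [-0.0048,0.0236,0,0,0,0]
    - [-0.0048,0.0236,0,0,0,0]
    - [-0.0048,0.0236,0,0,0,0]
    - [-0.0048,0.0236,0,0,0,0]
    - [-0.0048,0.0236,0,0,0,0]
    - [-0.0048,0.0236,0,0,0,0]
    - [-0.0024,0.012,0,0,0,0]
    - [0,0,0,0,0,0]
    - [0,0,0,0,0,0]
    - [0,0,0,0,0,0]

```text
clock: 7.85
eef_pos: [561.9, -194.2, 149.1]
tcp_rot: [-3.141, 0.0, 0.131]
contact_force: [-0.2, 0.4, -1.8]
opening: 0.334
```

Run:
```python
from h import *
s=r.sense(); print(s["clock"],s["eef_pos"],s["tcp_rot"],s["contact_force"],s["opening"])
f=r.grab_frame("wrist"); im=f["image"]; cv2.imwrite("pics/w3.png",im)
```

```text
7.85 [ 561.89278098 -194.16171351  149.14078496] [-3.14099185e+00  3.80269208e-04  1.30834477e-01] [-0.17414959  0.40274922 -1.77948509] 0.3337172695680758
```

View pics/w3.png

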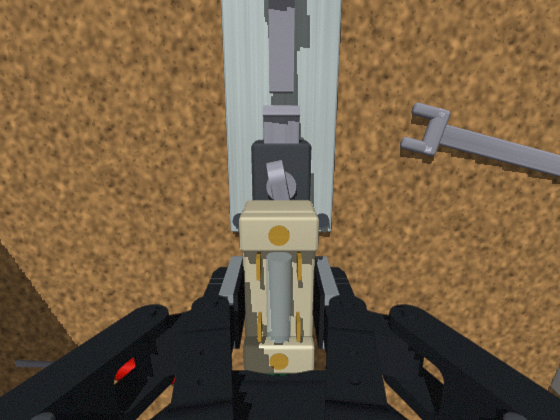

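arm_command:
  targets:
    - [0,-0.012,0,0,0,0]
    - [0,-0.02,0,0,0,0]
    - [0,-0.02,0,0,0,0]
    - [0,-0.02,0,0,0,0]
    - [0,-0.008,0,0,0,0]
    - [0,0,0,0,0,0]
    - [0,0,0,0,0,0]
    - [0,0,0,0,0,0]

```text
clock: 8.57
eef_pos: [552.1, -115.6, 149.4]
tcp_rot: [3.141, -0.0, 0.131]
contact_force: [-0.4, -1.2, -1.0]
opening: 0.333
```

Run:
```python
from h import *
s=r.sense(); print(s["clock"],s["eef_pos"],s["tcp_rot"],s["contact_force"],s["opening"])
f=r.grab_frame("wrist"); im=f["image"]; cv2.imwrite("pics/w4.png",im); print(f["xyz"],f["orientation"])
import pickle; pickle.dump(f,open("w4.pkl","wb"))
crop(im,200,0,160,210,3.8,"pics/w4c.png")
```

```text
8.5667 [ 552.1224614  -115.62743349  149.44336233] [ 3.14117308e+00 -4.29166281e-04  1.30861497e-01] [-0.44795309 -1.24581635 -1.02564105] 0.33330044499277334
[543.34123629 -44.72137186 291.57612576] [ 2.85703793e+00 -8.54833556e-05  1.30944973e-01]
```

View pics/w4c.png

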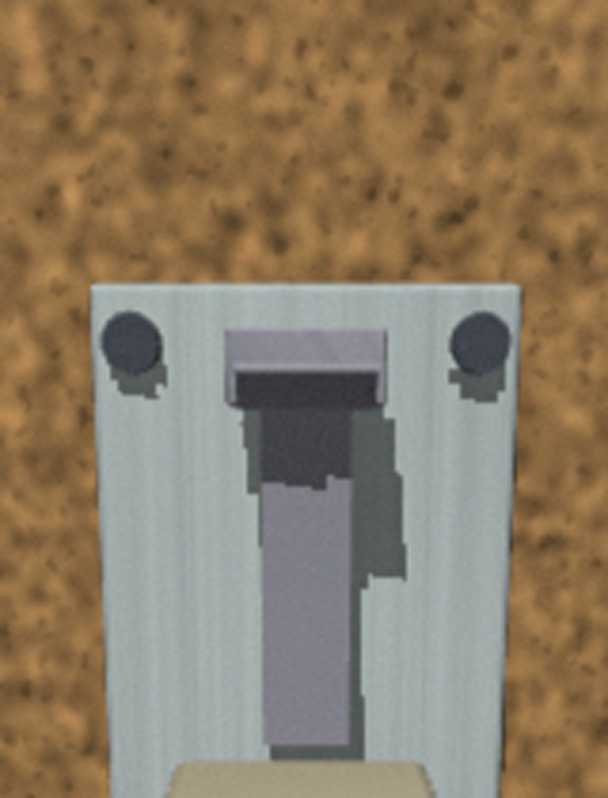

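Run:
```python
from h import *
import pickle
f=pickle.load(open("w4.pkl","rb"))
p=np.array([552.12,-115.63]); a=.1309; ex=np.array([np.cos(a),np.sin(a)]); ey=np.array([np.sin(a),-np.cos(a)])
def t(u,v,z,n):
    q=plane(f,200+(u+.5)/3.8-.5,(v+.5)/3.8-.5,z)[:2]; print(n,q.round(1),((q-p)@ex).round(1),((q-p)@ey).round(1))
t(92,287,8,"baseL");t(520,287,8,"baseR")
t(110,720,8,"baseL2");t(502,720,8,"baseR2")
t(262,500,28,"barL");t(352,500,28,"barR");t(264,735,28,"barL2");t(349,735,28,"barR2")
t(306,405,28,"fence face");t(306,745,28,"bar end")
t(306,368,47,"fence lip")
im=f["image"];hsv=cv2.cvtColor(im,cv2.COLOR_BGR2GRAY)
print(im[68:82,280].tolist()); print(im[100:118,280].mean(1).round().tolist())
```

```text
baseL [497.2 -21.6] -42.1 -100.4
baseR [584.5 -10.1] 45.8 -100.4
baseL2 [ 509.  -111.7] -42.2 -9.5
baseR2 [ 596.6 -100.2] 46.2 -9.5
barL [537.5 -58.3] -7.0 -58.7
barR [555.4 -56. ] 11.0 -58.7
barL2 [ 543.8 -106. ] -6.9 -10.6
barR2 [ 561.6 -103.6] 10.9 -10.6
fence face [543.9 -39.2] 1.8 -76.8
bar end [ 552.9 -107. ] 1.9 -8.5
fence lip [543.  -33.3] 1.7 -82.8
[[70, 112, 149], [71, 108, 143], [63, 104, 137], [62, 102, 134], [65, 104, 138], [63, 104, 136], [114, 133, 145], [184, 188, 179], [184, 184, 172], [175, 177, 168], [175, 178, 167], [172, 175, 163], [175, 176, 165], [174, 176, 162]]
[57.0, 53.0, 56.0, 56.0, 62.0, 60.0, 60.0, 65.0, 68.0, 66.0, 71.0, 71.0, 67.0, 67.0, 70.0, 68.0, 69.0, 69.0]
```

Run:
```python
from h import *
import pickle
f=pickle.load(open("w4.pkl","rb")); im=f["image"]
p=np.array([552.12,-115.63]); a=.1309; ex=np.array([np.cos(a),np.sin(a)]); ey=np.array([np.sin(a),-np.cos(a)])
h=cv2.cvtColor(im,cv2.COLOR_BGR2HSV); m=((h[...,1]>150)&(h[...,2]>120)).astype(np.uint8); m[:205]=0; m[:,:262]=0; m[:,296:]=0
n,l,st,c=cv2.connectedComponentsWithStats(m)
for s,cc in zip(st[1:],c[1:]):
    if s[4]>60:
        q=plane(f,*cc,149.4+24)[:2]; print(s,cc.round(1),((q-p)@ex).round(1),((q-p)@ey).round(1))
```

```text
[269 226  20  20 317] [278.5 235.3] 0.5 -28.1
[270 354  18  15 223] [278.5 361. ] 0.6 27.7
```

arm_command:
  targets:
    - [0.0017,-0.0068,0,0,0,0]
    - [0,-0.015,0,0,0,0]
    - [0,-0.015,0,0,0,0]
    - [0,0,0.01,0,0,0]
    - [0,0,0.02,0,0,0]
    - [0,0,0.02,0,0,0]
    - [0,0,0.02,0,0,0]
    - [0,0,0.01,0,0,0]
    - [0,0,0.005,0,0,0]
    - [0,0,0,0,0,0]
    - [0,0,0,0,0,0]
    - [0,0,0,0,0,0]

```text
clock: 9.62
eef_pos: [549.6, -79.0, 65.2]
tcp_rot: [3.141, -0.002, 0.13]
contact_force: [0.1, 0.2, -1.2]
opening: 0.335
```

Run:
```python
from h import *
s=r.sense(); print(s["clock"],s["eef_pos"],s["tcp_rot"],s["contact_force"],s["opening"])
f=r.grab_frame("wrist"); im=f["image"]; cv2.imwrite("pics/w5.png",im)
f=r.grab_frame("scene"); crop(f["image"],190,110,130,110,6,"pics/s5.png")
```

```text
9.6167 [549.56100388 -79.03029543  65.21636832] [ 3.14113641e+00 -1.56645727e-03  1.30027493e-01] [ 0.07500792  0.18421195 -1.18063723] 0.3347557417031752
```

View pics/w5.png

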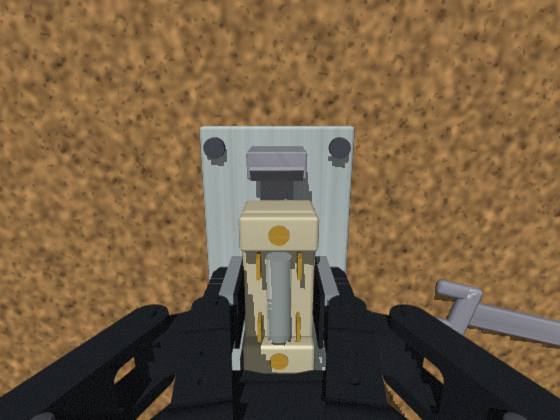

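View pics/s5.png

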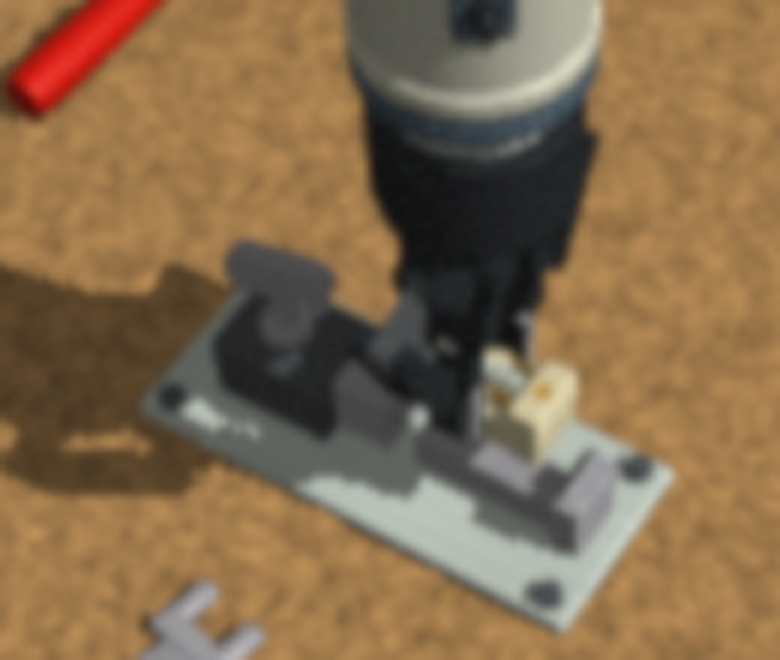

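Run:
```python
from h import *
f=r.grab_frame("wrist"); im=f["image"]; crop(im,195,115,170,110,4.5,"pics/w5c.png")
s=r.sense(); p=s["eef_pos"][:2]; a=s["tcp_rot"][2]; ex=np.array([np.cos(a),np.sin(a)]); ey=np.array([np.sin(a),-np.cos(a)])
print(s["eef_pos"])
def t(u,v,z,n):
    q=plane(f,u,v,z)[:2]; print(n,((q-p)@ex).round(1),((q-p)@ey).round(1))
g=cv2.cvtColor(im,cv2.COLOR_BGR2HSV)[...,1].astype(int)
print(g[135,195:210].tolist(),g[135,345:360].tolist(),g[120:132,260].tolist())
t(201,127,8,"L");t(353,127,8,"R");t(277,127,8,"end");t(277,170,47,"lip")
for z in (88,90): t(278.5,217,z,"blk end")
```

```text
[549.37236198 -78.91289054  65.20699809]
[135, 138, 138, 137, 109, 10, 16, 14, 18, 15, 13, 17, 13, 17, 15] [14, 15, 14, 15, 14, 15, 17, 17, 15, 102, 138, 136, 137, 135, 131] [136, 135, 129, 142, 141, 111, 6, 16, 17, 17, 15, 12]
L -43.6 -64.1
R 43.4 -64.1
end -0.1 -64.1
lip -0.0 -45.7
blk end 0.6 -34.8
blk end 0.6 -35.4
```

View pics/w5c.png

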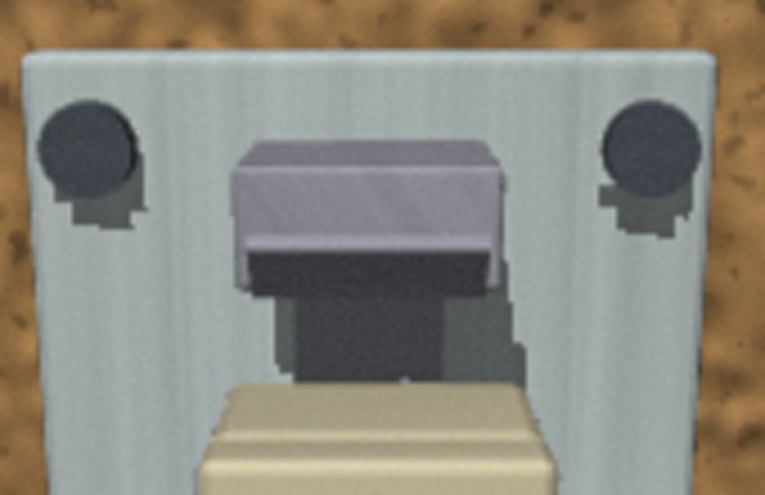

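arm_command:
  targets:
    - [-0.0005,0,0.008,0,0,0]
    - [0,0,0.01,0,0,0]
    - [0,0,0.007,0,0,0]
    - [0,0,0.003,0,0,0]
    - [0,0,0.001,0,0,0]
    - [0,0,0,0,0,0]
    - [0,0,0,0,0,0]
    - [0,0,0,0,0,0]

```text
clock: 10.43
eef_pos: [548.5, -78.9, 35.5]
tcp_rot: [3.141, -0.0, 0.13]
contact_force: [-0.1, 0.2, -0.5]
opening: 0.342
```

arm_command:
  targets:
    - [0,0,0.001,0,0,0]
    - [0,0,0.001,0,0,0]
    - [0,0,0,0,0,0]
    - [0,0,0,0,0,0]

```text
clock: 10.77
eef_pos: [548.2, -78.8, 33.3]
tcp_rot: [-3.142, 0.0, 0.13]
contact_force: [0.0, 0.5, -0.4]
opening: 0.34
```

arm_command:
  targets:
    - [0,0,0.001,0,0,0]
    - [0,0,0,0,0,0]
    - [0,0,0,0,0,0]

```text
clock: 11.02
eef_pos: [548.2, -78.9, 32.3]
tcp_rot: [3.142, 0.0, 0.13]
contact_force: [1.0, -0.4, -1.2]
opening: 0.338
```

arm_command:
  targets:
    - [0.0005,0,0.0005,0,0,0]
    - [0,0,0,0,0,0]
    - [0,0,0,0,0,0]

```text
clock: 11.27
eef_pos: [548.4, -78.8, 32.0]
tcp_rot: [-3.142, 0.001, 0.13]
contact_force: [-3.0, -0.3, 5.7]
opening: 0.336
```

arm_command:
  targets:
    - [0,0,0.0005,0,0,0]
    - [0,0,0,0,0,0]
    - [0,0,0,0,0,0]

```text
clock: 11.52
eef_pos: [548.4, -78.8, 32.0]
tcp_rot: [-3.142, 0.001, 0.13]
contact_force: [-5.8, -0.4, 13.0]
opening: 0.337
```

Run:
```python
from h import *
s=r.sense(); print(s["eef_pos"],s["contact_force"],s["wrist_torque"])
f=r.grab_frame("wrist"); im=f["image"]; cv2.imwrite("pics/w6.png",im)
f=r.grab_frame("scene"); crop(f["image"],190,110,130,110,6,"pics/s6.png")
```

```text
[548.41785749 -78.81844741  32.02151747] [-5.81937686 -0.37102749 13.04856719] [-0.02312307  0.82886188  0.01191351]
```

View pics/w6.png

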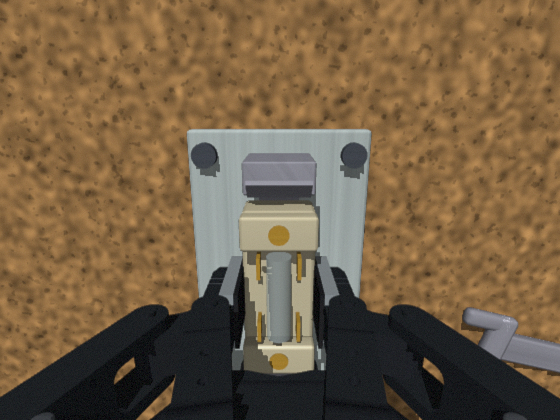

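View pics/s6.png

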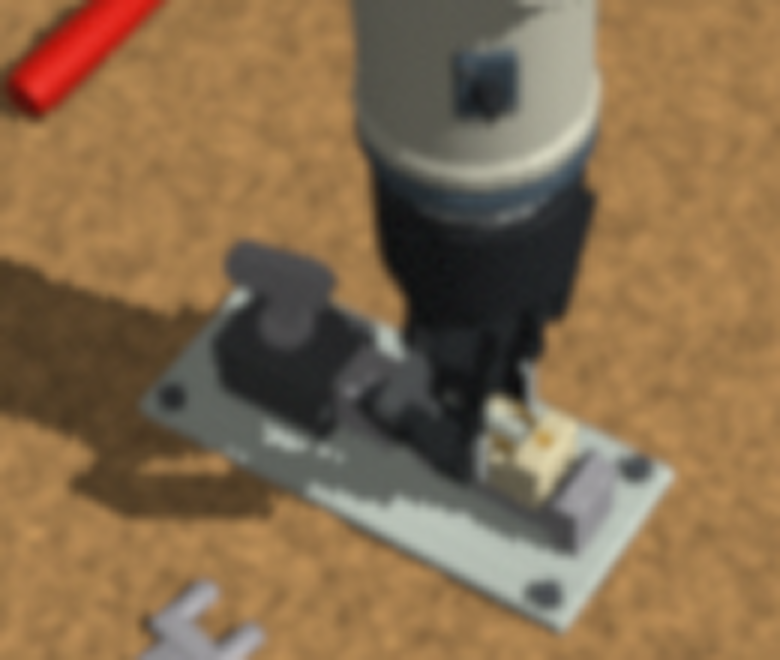

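arm_command:
  targets:
    - [0,0,-0.0005,0,0,0]
    - [0,0,0,0,0,0]

```text
clock: 11.78
eef_pos: [548.9, -78.8, 32.0]
tcp_rot: [3.141, -0.001, 0.13]
contact_force: [-2.2, 0.5, 5.2]
opening: 0.339
```

arm_command:
  targets:
    - [0,0,0,0,0,0]
    - [0,0,0,0,0,0]
    - [0,0,0,0,0,0]
    - [0,0,0,0,0,0]
    - [0,0,0,0,0,0]
    - [0,0,0,0,0,0]
  fingers: 0.055

```text
clock: 12.28
eef_pos: [548.7, -78.8, 31.7]
tcp_rot: [-3.142, 0.0, 0.13]
contact_force: [-0.2, -0.4, 0.6]
opening: 0.64
```

arm_command:
  targets:
    - [0,0,-0.004,0,0,0]
    - [0,0,-0.01,0,0,0]
    - [0,0,-0.02,0,0,0]
    - [0,0,-0.03,0,0,0]
    - [0,0,-0.03,0,0,0]
    - [0,0,-0.02,0,0,0]
    - [0,0,-0.006,0,0,0]
    - [0,0,0,0,0,0]
    - [0,0,0,0,0,0]

```text
clock: 13.03
eef_pos: [548.5, -78.7, 151.8]
tcp_rot: [3.142, -0.0, 0.13]
contact_force: [-0.8, 0.4, -0.7]
opening: 0.643
```

Run:
```python
from h import *
s=r.sense(); print(s["clock"],s["eef_pos"],s["tcp_rot"])
f=r.grab_frame("wrist"); im=f["image"]; cv2.imwrite("pics/w7.png",im)
import pickle; pickle.dump(f,open("w7.pkl","wb"))
```

```text
13.0333 [548.5006062  -78.73503537 151.76627322] [ 3.14151538e+00 -2.70952603e-04  1.30259953e-01]
```

View pics/w7.png

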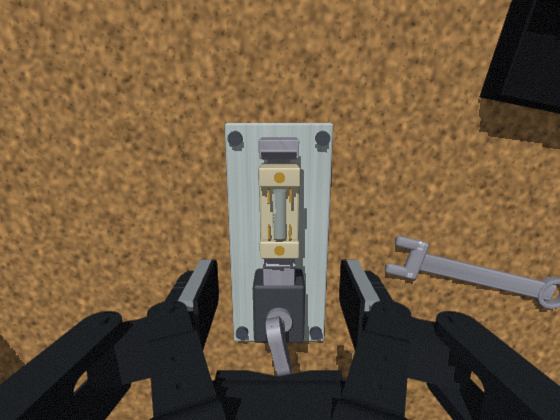

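The block is on the bar between fence and jaw, with its screws at (279,178) and (279,251). Next I measure the wing.

Run:
```python
from h import *
import pickle
f=pickle.load(open("w7.pkl","rb")); crop(f["image"],235,120,90,270,2.2,"pics/x.png"); crop(f["image"],240,255,80,125,4.8,"pics/w7c.png")
```

```text
(no output)
```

View pics/w7c.png

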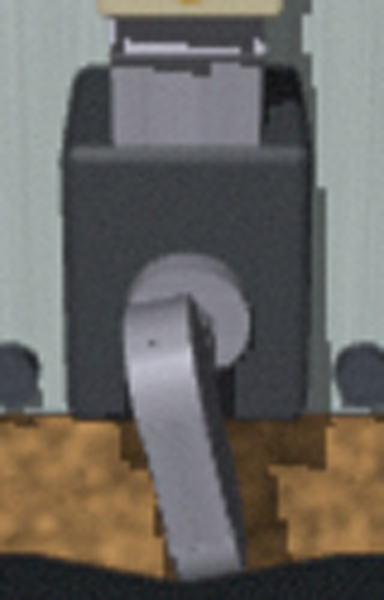

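Run:
```python
from h import *
import pickle
f=pickle.load(open("w7.pkl","rb"))
def P(u,v,z): return plane(f,240+(u+.5)/4.8-.5,255+(v+.5)/4.8-.5,z)[:2]
for a,b in [((127,335),(178,565)),((192,320),(215,560)),((128,340),(176,555))]:
    A,B=P(*a,90),P(*b,90); d=B-A; print(A.round(1),B.round(1),np.degrees(np.arctan2(d[1],d[0])).round(1))
ft=r.grab_frame("top"); im=ft["image"]; crop(im,270,190,110,60,7,"pics/top7.png")
C=np.array([562.4,-173.5]); print(proj(ft,[*C,79]),proj(ft,[*C,90]))
yv=np.array([-.130,.9915])
fx=np.array([555.3,-119]); 
print("end row z8", P(0,412,8), "fixture -y end expected", fx-105*yv)
```

```text
[ 549.5 -148.4] [ 562.  -187.4] -72.2
[ 558.5 -144.7] [ 567.4 -185.8] -77.7
[ 549.7 -149.2] [ 561.4 -185.6] -72.2
(np.float64(339.3783469823407), np.float64(212.29658550751296)) (np.float64(339.8761189863559), np.float64(211.7679207108955))
end row z8 [ 529.53818961 -226.49554775] fixture -y end expected [ 568.95   -223.1075]
```

View pics/top7.png

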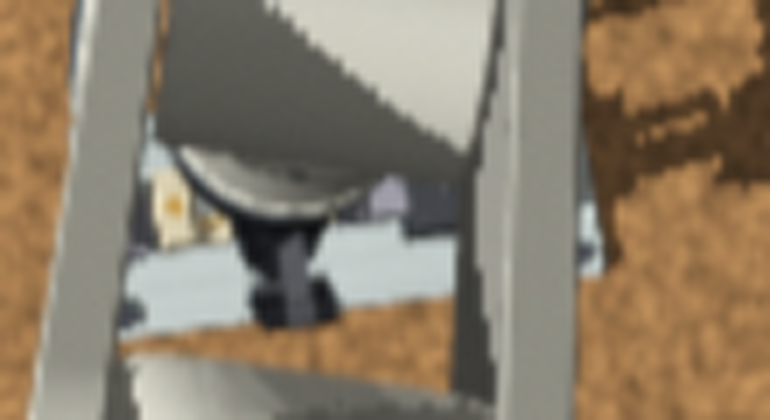

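arm_command:
  targets:
    - [0,0.012,0,0,0,0]
    - [0,0.024,0,0,0,0]
    - [0,0.024,0,0,0,0]
    - [0,0.024,0,0,0,0]
    - [0,0.024,0,0,0,0]
    - [0,0.018,0,0,0,0]
    - [0,0.01,0,0,0,0]
    - [0,0,0,0,0,0]
    - [0,0,0,0,0,0]
    - [0,0,0,0,0,0]

```text
clock: 13.97
eef_pos: [565.9, -212.9, 151.2]
tcp_rot: [-3.141, 0.001, 0.13]
contact_force: [0.4, 0.1, 0.8]
opening: 0.641
```

Run:
```python
from h import *
import pickle
s=r.sense(); print(s["clock"],s["eef_pos"],s["tcp_rot"])
f=r.grab_frame("wrist"); im=f["image"]; cv2.imwrite("pics/w8.png",im)
pickle.dump(f,open("w8.pkl","wb")); crop(im,215,70,130,190,3.1,"pics/w8c.png")
```

```text
13.9667 [ 565.87278672 -212.8623664   151.22921444] [-3.14069701e+00  1.06679141e-03  1.30299637e-01]
```

View pics/w8c.png

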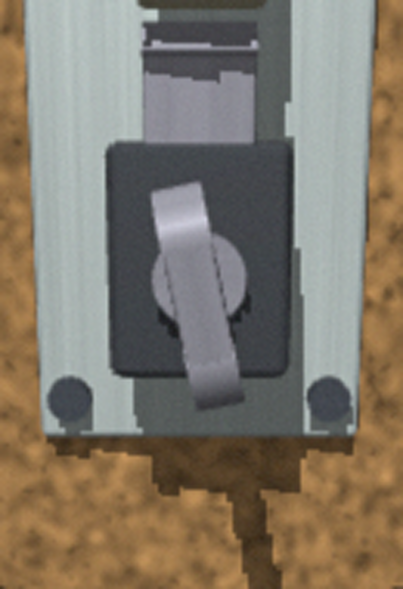

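Run:
```python
from h import *
import pickle
f=pickle.load(open("w8.pkl","rb"))
def P(u,v,z): return plane(f,215+(u+.5)/3.1-.5,70+(v+.5)/3.1-.5,z)[:2]
for z in (80,85,90):
  for a,b in [((176,187),(220,404)),((152,200),(197,408)),((202,185),(243,400))]:
    A,B=P(*a,z),P(*b,z); d=B-A; print(z,((A+B)/2).round(1),np.hypot(*d).round(1),np.degrees(np.arctan2(d[1],d[0])).round(1))
A,B=P(43,435,8),P(357,435,8); print("base end",A,B,(A+B)/2, np.degrees(np.arctan2(*(B-A)[::-1])))
yv=np.array([-.130,.9915]); print("axis from end",(A+B)/2+50*yv)
A,B=P(143,47,40),P(258,47,40);print("jaw lip",(A+B)/2)
```

```text
80 [ 561.3 -173.3] 45.2 -71.1
80 [ 556.8 -175.6] 43.6 -70.7
80 [ 566.2 -172. ] 44.6 -71.4
85 [ 561.2 -172.6] 44.1 -71.1
85 [ 556.8 -174.8] 42.5 -70.7
85 [ 566.  -171.3] 43.6 -71.4
90 [ 561.1 -171.8] 43.1 -71.1
90 [ 556.8 -174. ] 41.5 -70.7
90 [ 565.8 -170.6] 42.6 -71.4
base end [ 523.99634965 -227.87790318] [ 612.12155095 -216.28927186] [ 568.0589503  -222.08358752] 7.49151817887974
axis from end [ 561.5589503  -172.50858752]
jaw lip [ 555.03774578 -122.38837343]
```

arm_command:
  targets:
    - [0.0008,-0.0099,0,0,0,0]
    - [0,-0.02,0,0,0,0]
    - [0,-0.01,0,0,0,0]
    - [0,0,0,0,0,-0.1]
    - [0,0,0,0,0,-0.1]
    - [0,0,0.01,0,0,0]
    - [0,0,0.015,0,0,0]
    - [0,0,0.005,0,0,0]
    - [0,0,0,0,0,0]
    - [0,0,0,0,0,0]
    - [0,0,0,0,0,0]

```text
clock: 14.93
eef_pos: [562.3, -173.9, 122.1]
tcp_rot: [3.141, -0.0, 0.329]
contact_force: [0.2, -0.2, -0.5]
opening: 0.644
```

Run:
```python
from h import *
s=r.sense(); print(s["clock"],s["eef_pos"],s["tcp_rot"],s["qpos"])
f=r.grab_frame("wrist"); im=f["image"]; cv2.imwrite("pics/w9.png",im)
```

```text
14.9333 [ 562.26351576 -173.90108625  122.09566083] [ 3.14137358e+00 -3.47663329e-04  3.29369328e-01] [-3.02520840e-01  4.21077007e-01  1.80522367e+00  3.60693566e-05
  9.14882047e-01 -6.31912122e-01]
```

View pics/w9.png

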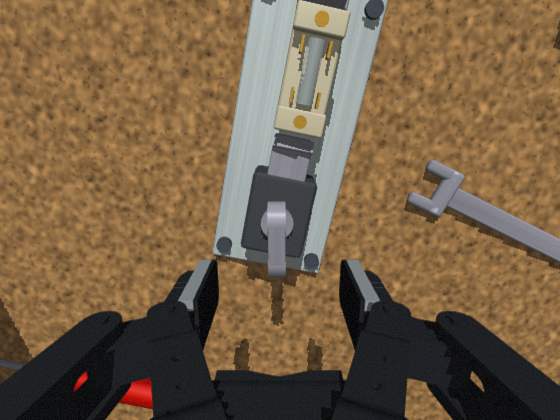

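arm_command:
  targets:
    - [-0.0005,-0.0009,0.01,0,0,0]
    - [0,0,0.015,0,0,0]
    - [0,0,0.015,0,0,0]
    - [0,0,0.011,0,0,0]
    - [0,0,0.007,0,0,0]
    - [0,0,0.003,0,0,0]
    - [0,0,0,0,0,0]
    - [0,0,0,0,0,0]

```text
clock: 15.65
eef_pos: [561.5, -173.4, 61.0]
tcp_rot: [3.141, -0.0, 0.33]
contact_force: [-0.0, -0.3, -0.3]
opening: 0.647
```

Run:
```python
from h import *
s=r.sense(); print(s["clock"],s["eef_pos"],s["tcp_rot"],s["contact_force"])
f=r.grab_frame("wrist"); im=f["image"]; cv2.imwrite("pics/w10.png",im)
```

```text
15.65 [ 561.50615033 -173.35531835   61.01708671] [ 3.14137366e+00 -3.09762039e-04  3.30122514e-01] [-0.02303705 -0.330539   -0.25110589]
```

View pics/w10.png

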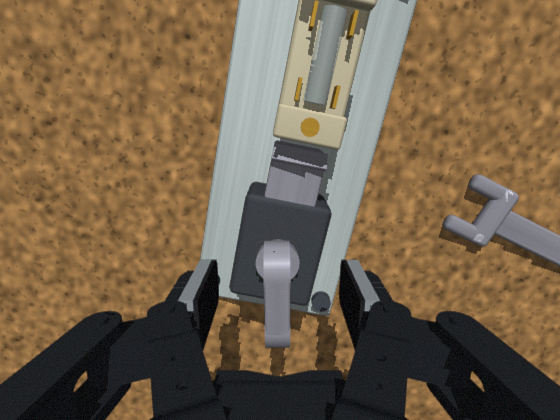

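arm_command:
  targets:
    - [0,0,0,0,0,0]
    - [0,0,0,0,0,0]
    - [0,0,0,0,0,0]
    - [0,0,0,0,0,0]
    - [0,0,0,0,0,0]
    - [0,0,0,0,0,0]
    - [0,0,0,0,0,0]
    - [0,0,0,0,0,0]
    - [0,0,0,0,0,0]
    - [0,0,0,0,0,0]
    - [0,0,0,0,0,0]
    - [0,0,0,0,0,0]
  fingers: 0.0
  squeeze: 40

```text
clock: 16.7
eef_pos: [560.9, -173.5, 61.2]
tcp_rot: [3.141, 0.001, 0.33]
contact_force: [-3.6, -0.9, 5.9]
opening: 0.112
```

Run:
```python
from h import *
s=r.sense(); print(s)
f=r.grab_frame("wrist"); im=f["image"]; cv2.imwrite("pics/w11.png",im)
```

```text
{'clock': 16.7, 'qpos': array([-3.02284439e-01,  5.04621826e-01,  1.84021446e+00, -5.88622848e-04,
        7.97150341e-01, -6.32266869e-01]), 'qvel': array([-3.16164077e-04,  5.86295486e-05, -2.30917294e-03,  2.75386173e-04,
       -8.44362057e-05,  2.25468226e-03]), 'joint_efforts': array([  1.16155375, -59.00593758, -25.27015507,   0.50922073,
        -0.91290426,   0.05908108]), 'eef_pos': array([ 560.88854414, -173.4879936 ,   61.22720383]), 'tcp_rot': array([3.14148598e+00, 5.66636394e-04, 3.30393783e-01]), 'contact_force': array([-3.57709145, -0.92283938,  5.94522017]), 'wrist_torque': array([-0.1284337 ,  0.48351619,  0.09029098]), 'opening': 0.11159110663786065}
```

View pics/w11.png

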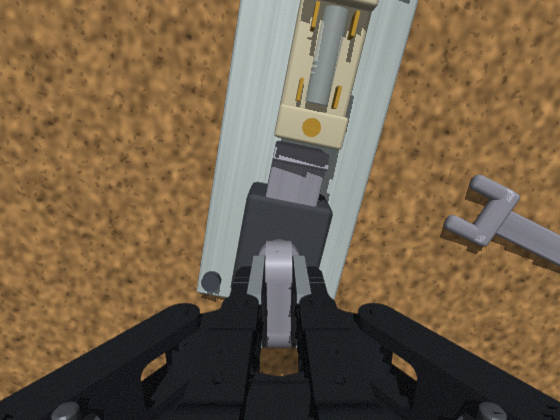

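arm_command:
  targets:
    - [-0.0005,0,0,0,0,0.02]
    - [0,0,0,0,0,0.04]
    - [0,0,0,0,0,0.06]
    - [0,0,0,0,0,0.06]
    - [0,0,0,0,0,0.06]
    - [0,0,0,0,0,0.06]
    - [0,0,0,0,0,0.06]
    - [0,0,0,0,0,0.06]
    - [0,0,0,0,0,0.06]
    - [0,0,0,0,0,0.06]
    - [0,0,0,0,0,0.06]
    - [0,0,0,0,0,0.06]
    - [0,0,0,0,0,0.06]
    - [0,0,0,0,0,0.06]
    - [0,0,0,0,0,0.06]
    - [0,0,0,0,0,0.06]
    - [0,0,0,0,0,0.06]
    - [0,0,0,0,0,0.04]
    - [0,0,0,0,0,0]
    - [0,0,0,0,0,0]

```text
clock: 18.42
eef_pos: [561.2, -173.6, 61.2]
tcp_rot: [-3.141, -0.001, -0.669]
contact_force: [-1.5, -0.4, 6.1]
opening: 0.114
```

Run:
```python
from h import *
s=r.sense(); print(s["tcp_rot"],s["contact_force"],s["wrist_torque"],s["qpos"],s["opening"])
f=r.grab_frame("wrist"); im=f["image"]; cv2.imwrite("pics/w12.png",im)
```

```text
[-3.14125572e+00 -8.57091131e-04 -6.68906286e-01] [-1.53788277 -0.39295861  6.12252999] [-0.04608371  0.0900008  -0.04251177] [-3.02507581e-01  5.04387184e-01  1.84060401e+00  1.05216672e-05
  7.95680551e-01  3.66391201e-01] 0.1137996915928098
```

View pics/w12.png

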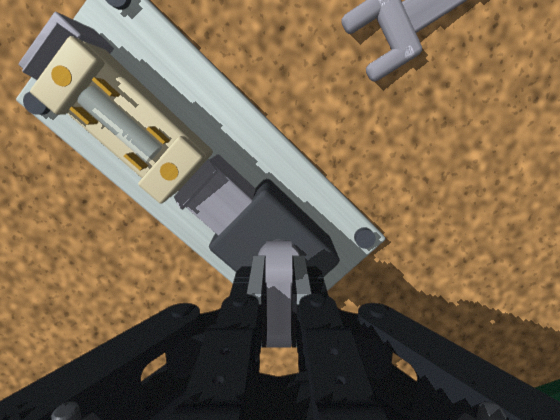

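arm_command:
  targets:
    - [0,0,0,0,0,0.04]
    - [0,0,0,0,0,0.06]
    - [0,0,0,0,0,0.08]
    - [0,0,0,0,0,0.08]
    - [0,0,0,0,0,0.08]
    - [0,0,0,0,0,0.08]
    - [0,0,0,0,0,0.08]
    - [0,0,0,0,0,0.08]
    - [0,0,0,0,0,0.08]
    - [0,0,0,0,0,0.08]
    - [0,0,0,0,0,0.08]
    - [0,0,0,0,0,0.08]
    - [0,0,0,0,0,0.08]
    - [0,0,0,0,0,0.08]
    - [0,0,0,0,0,0.08]
    - [0,0,0,0,0,0.08]
    - [0,0,0,0,0,0.08]
    - [0,0,0,0,0,0.06]
    - [0,0,0,0,0,0.04]
    - [0,0,0,0,0,0]

```text
clock: 20.13
eef_pos: [561.2, -173.9, 61.3]
tcp_rot: [-3.14, -0.0, -2.071]
contact_force: [-0.5, -2.1, 5.1]
opening: 0.114
```

Run:
```python
from h import *
s=r.sense(); print(s["tcp_rot"],s["contact_force"],s["wrist_torque"],s["qpos"],s["joint_efforts"][5],s["opening"])
f=r.grab_frame("wrist"); im=f["image"]; cv2.imwrite("pics/w13.png",im)
```

```text
[-3.14028834e+00 -1.33016268e-04 -2.07096903e+00] [-0.49477986 -2.09933729  5.13757699] [-0.38617132  0.21014539 -0.04887948] [-3.02814869e-01  5.04434461e-01  1.84046100e+00 -5.40739473e-04
  7.95444350e-01  1.76853234e+00] 0.7023872807621956 0.11381935076037841
```

View pics/w13.png

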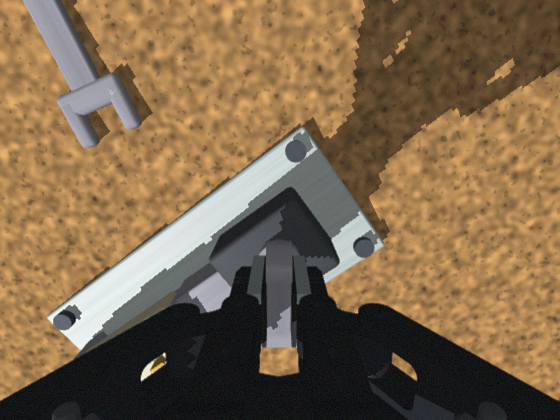

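arm_command:
  targets:
    - [0,0,0,0,0,0.04]
    - [0,0,0,0,0,0.04]
    - [0,0,0,0,0,0.04]
    - [0,0,0,0,0,0.03]
    - [0,0,0,0,0,0]
    - [0,0,0,0,0,0]

```text
clock: 20.68
eef_pos: [561.2, -173.9, 61.2]
tcp_rot: [-3.14, 0.0, -2.219]
contact_force: [-1.0, -3.6, 5.6]
opening: 0.11
```

Run:
```python
from h import *
s=r.sense(); print(s["tcp_rot"],s["contact_force"],s["wrist_torque"],s["joint_efforts"][5],s["opening"])
```

```text
[-3.14037185e+00  1.52098154e-05 -2.21861767e+00] [-1.03998929 -3.63877748  5.57355932] [-0.31415335  0.21292418 -0.06533636] 0.04990524030290544 0.11003192012411746
```

arm_command:
  targets:
    - [0,0,0,0,0,0.03]
    - [0,0,0,0,0,0.02]
    - [0,0,0,0,0,0]
    - [0,0,0,0,0,0]

```text
clock: 21.02
eef_pos: [561.2, -173.9, 61.2]
tcp_rot: [-3.14, 0.0, -2.269]
contact_force: [-0.5, -2.9, 4.9]
opening: 0.113
```

Run:
```python
from h import *
s=r.sense(); print(s["tcp_rot"],s["contact_force"],s["wrist_torque"],s["joint_efforts"][5],s["opening"])
```

```text
[-3.14040504e+00  4.35954369e-05 -2.26855751e+00] [-0.51665458 -2.94095355  4.85595615] [-0.26140188  0.19507936 -0.09879502] 0.01242511672899127 0.11327507765519018
```

arm_command:
  targets:
    - [0,0,0,0,0,0.02]
    - [0,0,0,0,0,0.02]
    - [0,0,0,0,0,0]
    - [0,0,0,0,0,0]

```text
clock: 21.35
eef_pos: [561.1, -174.0, 61.2]
tcp_rot: [-3.14, -0.0, -2.308]
contact_force: [-1.5, -1.6, 4.5]
opening: 0.112
```

Run:
```python
from h import *
s=r.sense(); print(s["tcp_rot"],s["contact_force"],s["wrist_torque"],s["joint_efforts"][5],s["opening"])
```

```text
[-3.14033252e+00 -6.69652090e-05 -2.30797340e+00] [-1.49613093 -1.59693417  4.478007  ] [-0.35019846  0.1661692   0.19494671] 0.24801668711006641 0.11162433070813871
```

arm_command:
  targets:
    - [0,0,0,0,0,0.02]
    - [0,0,0,0,0,0.02]
    - [0,0,0,0,0,0]
    - [0,0,0,0,0,0]

```text
clock: 21.68
eef_pos: [561.1, -173.9, 61.2]
tcp_rot: [-3.14, -0.0, -2.347]
contact_force: [-1.0, -3.2, 6.8]
opening: 0.111
```

Run:
```python
from h import *
s=r.sense(); print(s["tcp_rot"],s["contact_force"],s["wrist_torque"],s["joint_efforts"][5],s["opening"])
```

```text
[-3.14022643e+00 -3.45216168e-04 -2.34651818e+00] [-1.01600971 -3.16136619  6.78475674] [-0.34163458  0.19330281  0.88362284] 0.9295380301773548 0.11082213472326212
```

arm_command:
  targets:
    - [0,0,0,0,0,0]
    - [0,0,0,0,0,-0.03]
    - [0,0,0,0,0,-0.06]
    - [0,0,0,0,0,-0.09]
    - [0,0,0,0,0,-0.1]
    - [0,0,0,0,0,-0.1]
    - [0,0,0,0,0,-0.1]
    - [0,0,0,0,0,-0.1]
    - [0,0,0,0,0,-0.1]
    - [0,0,0,0,0,-0.1]
    - [0,0,0,0,0,-0.1]
    - [0,0,0,0,0,-0.1]
    - [0,0,0,0,0,-0.1]
    - [0,0,0,0,0,-0.1]
    - [0,0,0,0,0,-0.1]
    - [0,0,0,0,0,-0.1]
    - [0,0,0,0,0,-0.1]
    - [0,0,0,0,0,-0.08]
    - [0,0,0,0,0,-0.04]
    - [0,0,0,0,0,-0.01]

```text
clock: 23.35
eef_pos: [561.2, -173.6, 61.2]
tcp_rot: [-3.141, -0.001, -0.736]
contact_force: [-0.9, 0.5, 5.9]
opening: 0.108
```

arm_command:
  targets:
    - [0,0,0,0,0,0]
    - [0,0,0,0,0,0]
    - [0,0,0,0,0,0]
    - [0,0,0,0,0,0]
    - [0,0,0,0,0,0]
    - [0,0,0,0,0,0]

```text
clock: 23.85
eef_pos: [561.1, -173.6, 61.2]
tcp_rot: [-3.141, -0.001, -0.738]
contact_force: [-1.9, 0.1, 5.2]
opening: 0.107
```

Run:
```python
from h import *
s=r.sense(); print(s["clock"],s["eef_pos"],s["tcp_rot"],s["contact_force"],s["wrist_torque"],s["opening"])
f=r.grab_frame("wrist"); im=f["image"]; cv2.imwrite("pics/w14.png",im)
f=r.grab_frame("scene"); cv2.imwrite("pics/s14.png",f["image"])
```

```text
23.85 [ 561.14692092 -173.55599904   61.22401875] [-3.14121734e+00 -7.99937239e-04 -7.38283511e-01] [-1.91278681  0.08165383  5.16936324] [-0.06341661  0.14889532  0.03941812] 0.10651900863126328
```

View pics/w14.png

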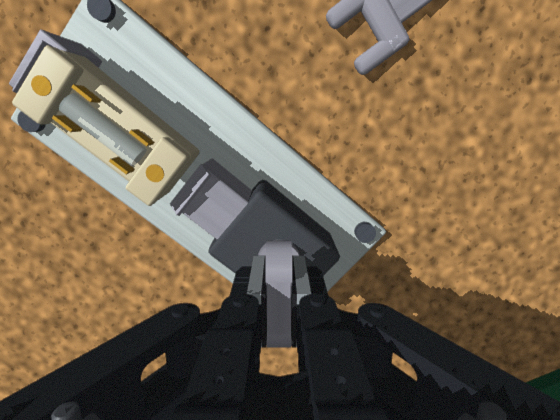

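View pics/s14.png

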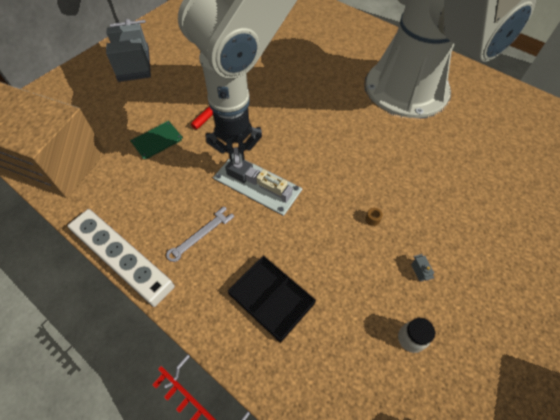

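Run:
```python
from h import *
f=r.grab_frame("wrist")
A=plane(f,41,86,55)[:2];B=plane(f,155,173,55)[:2];C=(A+B)/2
N=np.array([548.9,-74.0]);yv=np.array([-.130,.9915]);xv=np.array([.9915,.130]);d=A-B
print(C,(C-N)@xv,(C-N)@yv,np.arctan2(d[1],d[0])-np.arctan2(yv[1],yv[0]))
r.sign_off()
```

```text
[548.53511277 -74.53356564] -0.43114922413519 -0.48159499573404935 0.006729064628202552
the job is handed in; nothing more can be done
```

I placed the fuse block upright on the bar and let go. I then gripped the wing and turned the screw clockwise onto its stop, backed it off a quarter turn, and handed the job in at about 24 s, still gripping it. `sign_off()` gives no verdict, so the values below are my own last checks.

- **Block:** in the last wrist picture it lies about 0.4 mm off-centre across the bar. It is about 0.5 mm from the nest along the bar and about 0.007 rad off the bar's direction. It rests against the fence.
- **Screw:** the torque rose from about 0 to 0.9 N m at a tool yaw of −2.31 rad, matching the −2.30 rad I had predicted for the stop. It now stands at about 2.44 rad, against a target of 2.43, estimated from the tool's turn and the wing angle seen at the start.
- **Grip:** the fingers stop on the wing at 9 mm opening with a 40 N squeeze set. The finger force on the screw itself is not measured.
- **Other objects:** nothing else visibly moved in the last scene picture. I compared it by eye only, and the arm hides part of the driver.

No check failed. The top and wrist cameras differed by about 1 to 2 mm, so I used the wrist view for both the pick and the placement.

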